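# Put the spindle collars away by thickness

### The job

Put the three grey metal spindle collars away on their stands: lay each collar flat in the middle of the cork disc of the stand whose dark wooden strip is as high as that collar is thick. Leave the cutter head, the tape measure and the roll of masking tape where they are, and let go of everything at the end.

Things in the scene. Friction and masses are not known exactly. Their poses are not given: they have to be found in the camera images.
- thin_collar_center (a point): Centre (half-way up) of the thin spindle collar: a loose plain grey metal ring lying flat, outside diameter 54 mm, 10 mm thick. z is its axis; its yaw does not matter. Take it by its outside from above, fingers either side.
- medium_collar_center (a point): Centre (half-way up) of the medium spindle collar: a loose plain grey metal ring lying flat, outside diameter 54 mm, 20 mm thick. z is its axis; its yaw does not matter. Take it by its outside from above, fingers either side.
- thick_collar_center (a point): Centre (half-way up) of the thick spindle collar: a loose plain grey metal ring lying flat, outside diameter 49 mm, 30 mm thick. z is its axis; its yaw does not matter. Take it by its outside from above, fingers either side.
- thin_stand_seat (a point): Centre of the top of the cork disc (66 mm across, top 10 mm above the bench) on a fixed plywood stand, base 125 x 80 x 8 mm. x runs along the base from disc to strip, roughly away from the robot. A dark strip 10 mm wide and 10 mm high (top 18 mm above the bench) runs along y at the far edge, its near face 72.5 mm from the disc's centre. Only the strips of the three stands differ.
- medium_stand_seat (a point): Centre of the top of the cork disc (66 mm across, top 10 mm above the bench) on a fixed plywood stand, base 125 x 80 x 8 mm. x runs along the base from disc to strip, roughly away from the robot. A dark strip 20 mm wide and 20 mm high (top 28 mm above the bench) runs along y at the far edge, its near face 62.5 mm from the disc's centre. Only the strips of the three stands differ.
- thick_stand_seat (a point): Centre of the top of the cork disc (66 mm across, top 10 mm above the bench) on a fixed plywood stand, base 125 x 80 x 8 mm. x runs along the base from disc to strip, roughly away from the robot. A dark strip 30 mm wide and 30 mm high (top 38 mm above the bench) runs along y at the far edge, its near face 52.5 mm from the disc's centre. Only the strips of the three stands differ.
- cutter_head: Spindle moulder cutter head, a pale metal drum with two knives, 67 x 74 mm, 40 mm high, standing upright. Not to be moved. Origin at the centre of its underside.
- tape_measure: Yellow pocket tape measure, 37 x 81 mm (long side along y), 62 mm high. Not to be moved. Origin at the centre of its underside.
- masking_tape: Roll of masking tape lying flat, 101 mm across, 25 mm high. Not to be moved. Origin at the centre of its underside.
Things that resemble listed ones, but are neither listed nor needed, are in the scene too. What is shaped like the part that bears medium_collar_center but green is not meant. Leave any green look-alike of the part that bears thin_collar_center alone.

How it is judged (in metres and radians):
At the end, for the whole second after the job is handed in: Each collar rests flat on the cork disc of the stand whose strip is as high as the collar is thick: centre within 12 mm of the disc's, height within 4 mm, tilt under 0.12 rad, at rest and released; cutter head, tape measure and masking tape within 15 mm of their starts (horizontal distance between thin_collar_center and thin_stand_seat below 0.012 m and z of thin_collar_center in the frame of thin_stand_seat between 0.001 and 0.009 m and angle between the z axis of thin_collar_center and the z axis of thin_stand_seat, either way round below 0.12 rad and linear speed of each of thin_collar, medium_collar, thick_collar below 0.02 m/s and contact force between the fingers and thin_collar below 0.1 N and horizontal distance between medium_collar_center and medium_stand_seat below 0.012 m and z of medium_collar_center in the frame of medium_stand_seat between 0.006 and 0.014 m and angle between the z axis of medium_collar_center and the z axis of medium_stand_seat, either way round below 0.12 rad and contact force between the fingers and medium_collar below 0.1 N and horizontal distance between thick_collar_center and thick_stand_seat below 0.012 m and z of thick_collar_center in the frame of thick_stand_seat between 0.011 and 0.019 m and angle between the z axis of thick_collar_center and the z axis of thick_stand_seat, either way round below 0.12 rad and contact force between the fingers and thick_collar below 0.1 N); the robot touches nothing.
It fails at once if the cutter head is moved more than 15 mm (distance of cutter_head from where it was at the start of the episode above 0.015 m).
It fails at once if the tape measure is moved more than 15 mm (distance of tape_measure from where it was at the start of the episode above 0.015 m).
It fails at once if the masking tape is moved more than 15 mm (distance of masking_tape from where it was at the start of the episode above 0.015 m).
It also fails if it takes over 88 s, if anything falls off the work surface, if the arm or the gripper's body presses on something with over 40 N, if the wrist force passes 120 N, or if a joint passes its speed limit or range.

### The arm

A 6-joint arm with a two-finger parallel gripper is mounted at the origin on a cart in front of the work surface, level with it; the furniture and walls round the work are solid. World frame = base frame: x ahead of the robot, y to its left, z up, the work surface at z = 0. Lengths are in m, angles in degrees, forces in N, time in s.
With the tool pointing down it reaches from about 0.3 to 0.775 m from the base axis. Payload 14.6 kg.
Tool frame: the origin (TCP) lies on the centre line of the jaws, within the pads' length; the fingertips stand 17 mm ahead of it and the grasp point (between the pads) lies 2 mm behind it; z points along the fingers, y is the line along which they close (so a half turn about z gives the same grasp; the last joint's range is limited). The gripper opens to 85 mm and grips with 20 to 120 N. Pads are 22 mm wide; open, the fingers measure 114 mm over their backs; the gripper's body (76 mm by 85 mm) begins 54 mm behind the grasp point. The pads swing forward as they close: fully open they stand 13 mm farther back than shut.
Start: joints at [65.111, 17.183, 87.147, -0, 75.671, -3.816], TCP at [0.198, 0.513, 0.248] pointing down, gripper open.
Joint ranges: [-173.82, 173.82], [-45.26, 126.66], [13.44, 144.39], [-59.66, 239.66], [0, 175.72], [-146.38, 146.38]. Speed limits (degrees/s): [127.2, 127.2, 147.25, 180, 180, 180].

### API

Orientations are given as a 3x3 rotation matrix whose columns are the frame's x, y, z axes.
In Python, from station import telemetry, eyes, workorder gives the robot as it stands.
- The arm moves only by the shell command python3 -m crank 'ROWS'. ROWS is JSON, a list that holds one entry, the list of rows, each a list of 7 numbers: the closure, from 0 (fully open) to 1 (shut), then the shift along the tool's x, y, z in m, then the turn, a rotation vector about the tool's x, y, z in rad. A call has 1 to 5 rows; each row shifts and turns the commanded pose from where the row before left it, along the tool's axes as they then stand; what a row does not reach is not made up. A row lasts 1/12 s, in which the tool goes at most 41.7 mm and 7.16 degrees, less where a joint would pass 70% of its speed; a pose out of reach is approached as far as the arm can. A call is refused whole if a number of a shift passes 0.0417 or a number of a turn 0.125, either way. A call with a gripper value outside its range is refused whole. The fingers move at their own pace and stop on an object; the grip force is fixed at half the most. Time passes only in rows, so rows that do not move let the fingers close. It gives the time, the measured TCP pose, the force, the opening and the grip force at its end, in the units of the state.
- telemetry.get_state(): the state, without advancing time (a new reading comes with each control period).
- eyes.camera(name): name is "scene" or "top" or "wrist"; returns (picture, depth): 400x640x3 uint8, red, green, blue; 400x640 float32, m along the optical axis (not along the pixel's ray), 0 where there is no reading.
- eyes.camera_params(name): a dict with "intrinsics" (3x3 intrinsics, pixels), "k1" (the pictures are not rectified: a ray, as slopes to the right and down, at radius r is drawn at 1 + k1 r^2 times it, then the intrinsics apply), "extrinsics" (4x4, takes a point from camera to world coordinates); the wrist camera has in their place "mount" (4x4, takes a point from camera to tool coordinates, whose origin is the TCP and whose axes are the flange's). Camera axes: x right, y up, looking along -z (the intrinsics and any distortion apply to the point x, -y, -z); pixel columns grow to the right and rows downward; lengths in m; the calibration is good to about 2 mm. A picture is of the moment at which its call begins: read the wrist's pose just before it. camera_params takes no time and is no camera call.
- workorder.hand_in(): hands the job in; it is judged then, once.
The state is a dict: "time_s": time; "joints": joint angles; "dq": joint speeds; "effort": joint torques, N m; "ee_pos": TCP position; "tcp_rot": TCP orientation; "wrist_force": force on the tool from outside, world axes, zero at the start; "ft_torque": the same for the moment, N m; "width": finger opening in m; "grip_force": force on a finger pad.
Only numpy, scipy, OpenCV 4.12 (cv2) and the standard library are available. Lean on these libraries where they do the work, as an engineer would, in place of code of your own. Each camera call takes 0.05 s, during which the arm holds its last target. There are 200 camera calls.

## Working session

There is one attempt and no reset: what is moved stays moved. The work goes in short steps, Python scripts to look and compute and a shell command to move; the robot and the scene stay as the last step left them, time stands still between calls to the robot, and variables do not carry over. Pictures are saved under pics/ and viewed, at most 14 in all, crops included, and the job is handed in when it is done.

```bash
ls; mkdir -p pics; cat > h.py <<'E'
import numpy as np, cv2
from station import telemetry, eyes, workorder
def cloud(name):
    st=telemetry.get_state() 
    im,d=eyes.camera(name); p=eyes.camera_params(name)
    K=np.array(p['intrinsics']); k1=p['k1']
    h,w=d.shape
    u,v=np.meshgrid(np.arange(w),np.arange(h))
    xd=(u-K[0,2])/K[0,0]; yd=(v-K[1,2])/K[1,1]
    x,y=xd.copy(),yd.copy()
    for _ in range(15):
        f=1+k1*(x*x+y*y); x=xd/f; y=yd/f
    P=np.stack([x*d,-y*d,-d],-1)
    if 'extrinsics' in p: T=np.array(p['extrinsics'])
    else:
        B=np.eye(4); B[:3,:3]=np.array(st['tcp_rot']); B[:3,3]=st['ee_pos']; T=B@np.array(p['mount'])
    W=P@T[:3,:3].T+T[:3,3]; W[d==0]=np.nan
    return im,d,W
E
python3 - <<'E'
from h import *
for n in ['scene','top']:
    im,d,W=cloud(n); cv2.imwrite(f'pics/{n}0.png',im[:,:,::-1]); np.savez(f'{n}0.npz',im=im,W=W)
s=telemetry.get_state(); print(s['time_s'],s['ee_pos'],s['tcp_rot'],s['width'])
E
```

```text
pics
0.1 [0.19768318 0.51303247 0.24779534] [[-9.33117506e-01  3.59571333e-01 -4.20227684e-04]
 [ 3.59571572e-01  9.33117072e-01 -9.02965314e-04]
 [ 6.74411841e-05 -9.93674671e-04 -9.99999504e-01]] 0.08566016301661554
```

View pics/scene0.png

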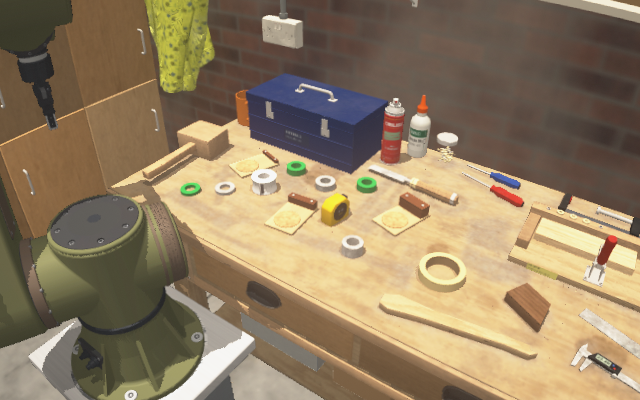

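View pics/top0.png

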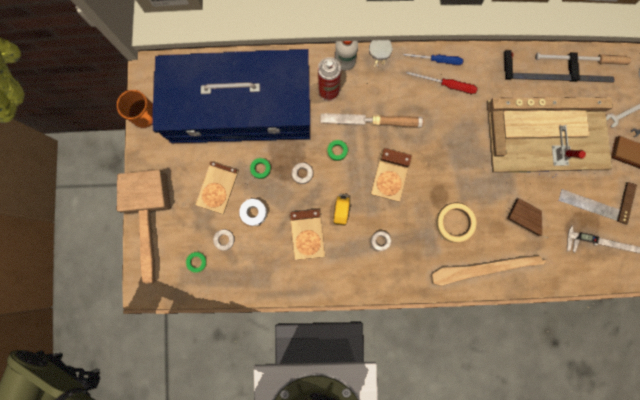

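The top view shows stands at (215,187), (308,235) and (391,175), and grey rings at (302,173), (224,240) and (381,240). The cutter head is at (252,212) and the tape measure at (342,210). I'll measure these next.

```bash
python3 - <<'E'
from h import *
f=np.load('top0.npz'); im,W=f['im'],f['W']
print('table z',[np.round(W[v,u],4).tolist() for u,v in[(265,240),(350,260),(340,180),(200,225)]])
def ring(c,r=14,zmin=.005):
    u,v=c; S=W[v-r:v+r+1,u-r:u+r+1].reshape(-1,3); S=S[~np.isnan(S[:,2])]
    zt=np.percentile(S[:,2],95); S=S[S[:,2]>max(zmin,zt-.004)]
    c,rr=cv2.minEnclosingCircle(S[:,:2].astype(np.float32)); return np.round(S[:,:2].mean(0),4),np.round(c,4),round(rr,4),round(float(np.median(S[:,2])),4)
for n,c in dict(r1=(302,173),r2=(224,240),r3=(381,240),cutter=(252,212),tape=(342,210),mask=(457,222),g1=(261,168),g2=(338,150),g3=(196,262)).items(): print(n,ring(c,24 if n=='mask' else 17 if n in('cutter','tape') else 14))
hsv=cv2.cvtColor(im,cv2.COLOR_RGB2HSV)
for c in[(215,187),(308,235),(391,175)]:
    u,v=c; sl=np.s_[v-32:v+33,u-26:u+27]; w=W[sl].reshape(-1,3); 
    H=hsv[sl].reshape(-1,3); ink=w[:,2]
    st=w[(ink>.013)&(H[:,2]<130)]
    zt=np.percentile(st[:,2],80); s=st[st[:,2]>zt-.005]
    rect=cv2.minAreaRect((s[:,:2]*1000).astype(np.float32))
    b=w[(ink>.0045)]; rb=cv2.minAreaRect((b[:,:2]*1000).astype(np.float32))
    print(c,'strip z',np.round(np.median(s[:,2]),4),rect,'\n base',rb)
    print(H[(32)*53+26])
cv2.imwrite('pics/top_crop.png',cv2.resize(im[120:290,160:460,::-1],None,fx=2.6,fy=2.6,interpolation=cv2.INTER_CUBIC))
E
```

```text
table z [[0.4772, 0.1223, 0.0035], [0.4189, -0.099, 0.0059], [0.6314, -0.0798, 0.0009], [0.5218, 0.2969, -0.0037]]
r1 (array([0.6502, 0.02  ]), array([0.6515, 0.0195]), 0.0272, 0.0205)
r2 (array([0.4809, 0.2315]), array([0.4812, 0.2319]), 0.0278, 0.011)
r3 (array([ 0.4652, -0.1786]), array([ 0.4654, -0.1784]), 0.0242, 0.0304)
cutter (array([0.5491, 0.1509]), array([0.5481, 0.149 ]), 0.0344, 0.0413)
tape (array([ 0.5473, -0.0798]), array([ 0.5467, -0.0793]), 0.0286, 0.062)
mask (array([ 0.5078, -0.3806]), array([ 0.5075, -0.3803]), 0.0514, 0.0257)
g1 (array([0.6675, 0.1304]), array([0.6673, 0.1317]), 0.0277, 0.0206)
g2 (array([ 0.7098, -0.075 ]), array([ 0.7103, -0.0757]), 0.0273, 0.0212)
g3 (array([0.4235, 0.3062]), array([0.4173, 0.3066]), 0.0324, 0.0101)
(215, 187) strip z 0.0186 ((672.7648315429688, 228.9830322265625), (71.23208618164062, 10.235231399536133), 69.70772552490234) 
 base ((622.6119384765625, 252.10247802734375), (178.66354370117188, 145.8202362060547), 0.38029196858406067)
[ 16 132 242]
(308, 235) strip z 0.0281 ((539.981689453125, 14.47494125366211), (20.008319854736328, 73.24114227294922), 4.7363691329956055) 
 base ((487.7484130859375, 8.783096313476562), (136.70147705078125, 167.40234375), 88.84722900390625)
[ 15 140 235]
(391, 175) strip z 0.0385 ((683.6544189453125, -225.47430419921875), (74.5439682006836, 29.07889747619629), 72.88934326171875) 
 base ((641.9151000976562, -216.5673065185547), (140.28514099121094, 174.03839111328125), 87.55380249023438)
[ 14 142 230]
```

View pics/top_crop.png

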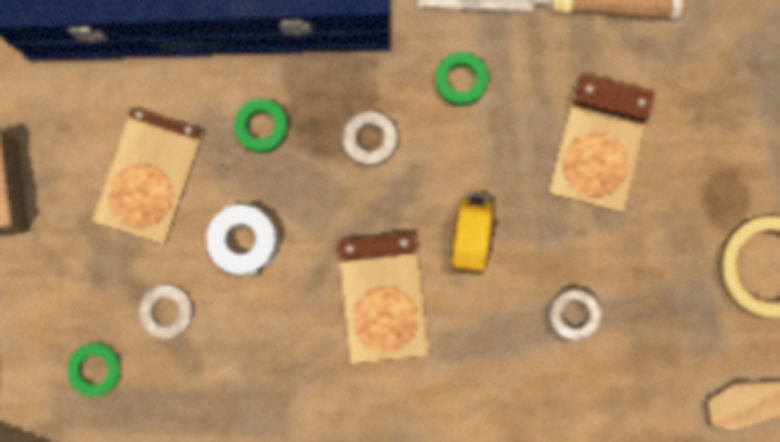

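The crop confirms the pairing: thin collar with left stand, medium with middle, thick with right. Next I'll locate the corks by colour, and by strip geometry as a check.

```bash
python3 - <<'E'
from h import *
f=np.load('top0.npz'); im,W=f['im'],f['W']
lab=cv2.cvtColor(im,cv2.COLOR_RGB2LAB).astype(int)
for n,(u,v),sc,ang,dd in[('thin',(214,195),(.6728,.229),69.7-90,.0775),('med',(308,243),(.540,.0145),4.74,.0725),('thick',(389,183),(.6837,-.2255),72.9-90,.0675)]:
    sl=np.s_[v-18:v+19,u-18:u+19]; a=lab[sl][...,1].astype(np.uint8); 
    t,m=cv2.threshold(a,0,255,cv2.THRESH_OTSU)
    k,l,st,ce=cv2.connectedComponentsWithStats(cv2.morphologyEx(m,cv2.MORPH_OPEN,np.ones((3,3),np.uint8)))
    i=l[18,18]; w=W[sl][l==i]
    c,r=cv2.minEnclosingCircle(w[:,:2].astype(np.float32))
    th=np.radians(ang); print(n,st[i],w.mean(0).round(4),np.round(c,4),round(r,4),'strip-based',np.array(sc)-dd*np.array([np.cos(th),np.sin(th)]))
p=eyes.camera_params('wrist');print(np.round(p['mount'],4).tolist(),p['intrinsics'])
E
```

```text
thin [  6   6  24  25 435] [nan nan nan] [0.6001 0.2569] 0.0336 strip-based [0.60011361 0.25588751]
med [  7   5  24  25 455] [nan nan nan] [0.4685 0.0096] 0.0331 strip-based [0.46774795 0.00850902]
thick [  6   6  24  25 437] [nan nan nan] [ 0.6191 -0.2096] 0.0333 strip-based [ 0.61918397 -0.20565228]
[[0.0005, 0.9625, 0.2712, 0.0702], [1.0, -0.0007, 0.0006, -0.0002], [0.0007, 0.2712, -0.9625, -0.1259], [0.0, 0.0, 0.0, 1.0]] [[315.89678478   0.         317.38109058]
 [  0.         315.89678478 198.83992   ]
 [  0.           0.           1.        ]]
```

```bash
cat >> h.py <<'E'
def go(*pts):
    s=telemetry.get_state(); R=np.array(s['tcp_rot']); p=np.array(s['ee_pos'])
    print('at',p.round(4),'w',round(s['width'],4))
    for t in pts:
        d=R.T@(np.array(t)-p); n=int(np.ceil(np.abs(d).max()/.041)); print('to',t,'d',d.round(4),'rows',n,'each',(d/n).round(4)); p=np.array(t)
E
python3 -c "
from h import *
go((.481,.2318,.12))"
```

```text
at [0.1977 0.513  0.2478] w 0.0857
to (0.481, 0.2318, 0.12) d [-0.3655 -0.1604  0.1279] rows 9 each [-0.0406 -0.0178  0.0142]
```

```bash
python3 -m crank '[[[0,-0.03,-0.013,0.01,0,0,0],[0,-0.03,-0.013,0.01,0,0,0],[0,-0.03,-0.013,0.01,0,0,0],[0,-0.03,-0.013,0.01,0,0,0],[0,-0.03,-0.013,0.01,0,0,0]]]'; python3 -m crank '[[[0,-0.03,-0.013,0.01,0,0,0],[0,-0.03,-0.013,0.01,0,0,0],[0,-0.03,-0.013,0.01,0,0,0],[0,-0.03,-0.013,0.01,0,0,0],[0,-0.03,-0.013,0.01,0,0,0]]]'
python3 -m crank '[[[0,-0.03,-0.013,0.01,0,0,0],[0,-0.03,-0.013,0.01,0,0,0],[0,0,0,0,0,0,0],[0,0,0,0,0,0,0]]]'
cat >> h.py <<'E'
def near(name,z,c,r=.05,tol=.004,save=None):
    im,d,W=cloud('wrist')
    if save: cv2.imwrite(f'pics/{save}.png',im[:,:,::-1])
    m=(np.hypot(W[...,0]-c[0],W[...,1]-c[1])<r)&(abs(W[...,2]-z)<tol)
    w=W[m]; cc,rr=cv2.minEnclosingCircle(w[:,:2].astype(np.float32))
    print(name,'mean',w.mean(0).round(4),'circ',np.round(cc,4),round(rr,4),len(w)); return im,W
def cork(c):
    im,d,W=cloud('wrist'); a=cv2.cvtColor(im,cv2.COLOR_RGB2LAB)[...,1]
    m=(np.hypot(W[...,0]-c[0],W[...,1]-c[1])<.045)&(abs(W[...,2]-.009)<.006)
    t,_=cv2.threshold(a[m],0,255,cv2.THRESH_OTSU)
    q=cv2.morphologyEx((m&(a>t)).astype(np.uint8),cv2.MORPH_OPEN,np.ones((5,5),np.uint8))>0
    w=W[q]; cc,rr=cv2.minEnclosingCircle(w[:,:2].astype(np.float32)); print('cork mean',w.mean(0).round(4),'circ',np.round(cc,4),round(rr,4),len(w))
    return im,W
E
python3 -c "
from h import *
near('thin',.010,(.481,.2318),save='w1')
go((.481,.2318,.018))"
```

```text
time_s: 0.52
ee_pos: [0.3151, 0.3973, 0.1976]
tcp_rot: [[-0.933, 0.359, -0.0], [0.359, 0.933, -0.0], [0.0, -0.0, -1.0]]
wrist_force: [1.2, 0.2, 0.3]
width: 0.0853
grip_force: 0.0
time_s: 0.93
ee_pos: [0.4318, 0.2826, 0.1477]
tcp_rot: [[-0.933, 0.36, -0.0], [0.36, 0.933, -0.0], [0.0, -0.0, -1.0]]
wrist_force: [0.5, 0.7, -1.3]
width: 0.0852
grip_force: 0.0
time_s: 1.27
ee_pos: [0.478, 0.237, 0.1273]
tcp_rot: [[-0.932, 0.362, -0.002], [0.362, 0.932, -0.001], [0.001, -0.001, -1.0]]
wrist_force: [0.1, 0.5, 0.3]
width: 0.0855
grip_force: 0.0
thin mean [0.4765 0.2323 0.01  ] circ [0.4776 0.2319] 0.0273 2432
at [0.4775 0.2379 0.1279] w 0.0856
to (0.481, 0.2318, 0.018) d [-0.0056 -0.0044  0.1099] rows 3 each [-0.0019 -0.0015  0.0366]
```

View pics/w1.png

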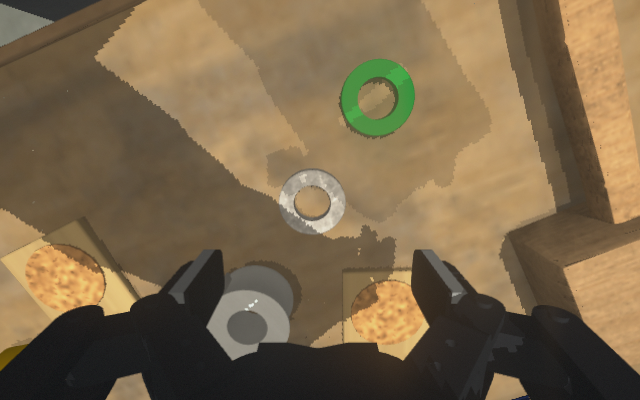

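The wrist view shows the thin collar at (312,202), with clear room for the fingers and the cutter head well off at (250,315). Descending.

```bash
python3 -m crank '[[[0,-0.001,-0.002,0.03,0,0,0],[0,-0.001,-0.002,0.03,0,0,0],[0,-0.002,-0.001,0.02,0,0,0],[0,0,0,0,0,0,0],[0,0,0,0,0,0,0]]]'
python3 -c "
from h import *
near('thin',.010,(.479,.2318),save='w2')
go((.479,.232,.018))"
```

```text
time_s: 1.73
ee_pos: [0.4789, 0.2328, 0.0485]
tcp_rot: [[-0.934, 0.359, -0.001], [0.359, 0.934, -0.0], [0.001, -0.001, -1.0]]
wrist_force: [-0.0, -0.3, 1.4]
width: 0.0854
grip_force: 0.0
thin mean [0.4763 0.2324 0.01  ] circ [0.4778 0.2324] 0.0275 4944
at [0.4796 0.233  0.0495] w 0.0854
to (0.479, 0.232, 0.018) d [ 0.0002 -0.0011  0.0315] rows 1 each [ 0.0002 -0.0011  0.0315]
```

View pics/w2.png

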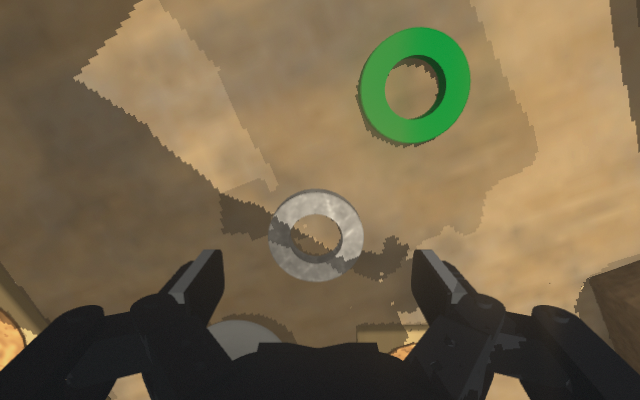

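The collar, at (316,235), is centred between the fingers at columns 222 and 412. I'll descend to z≈0.018 and close.

```bash
python3 -m crank '[[[0,0.001,-0.001,0.016,0,0,0],[0,0,0,0.015,0,0,0],[0,0,0,0,0,0,0]]]'; python3 -m crank '[[[1,0,0,0,0,0,0],[1,0,0,0,0,0,0],[1,0,0,0,0,0,0],[1,0,0,0,0,0,0]]]';python3 -m crank '[[[1,0,0,0,0,0,0],[1,0,0,0,0,0,0],[1,0,0,0,0,0,0],[1,0,0,0,0,0,0]]]'
```

```text
time_s: 2.03
ee_pos: [0.4777, 0.2318, 0.017]
tcp_rot: [[-0.933, 0.359, -0.001], [0.359, 0.933, -0.0], [0.0, -0.0, -1.0]]
wrist_force: [0.6, -0.3, -0.9]
width: 0.0855
grip_force: 0.0
time_s: 2.37
ee_pos: [0.479, 0.232, 0.0194]
tcp_rot: [[-0.933, 0.359, 0.002], [0.359, 0.933, 0.001], [-0.002, 0.002, -1.0]]
wrist_force: [-4.9, -0.7, 14.6]
width: 0.0507
grip_force: 59.7
time_s: 2.7
ee_pos: [0.479, 0.232, 0.0194]
tcp_rot: [[-0.933, 0.36, 0.002], [0.36, 0.933, 0.001], [-0.002, 0.002, -1.0]]
wrist_force: [-4.6, -0.5, 14.5]
width: 0.0501
grip_force: 59.7
```

```bash
python3 -m crank '[[[1,0,0,-0.01,0,0,0],[1,0,0,-0.02,0,0,0],[1,0,0,-0.02,0,0,0],[1,0,0,0,0,0,0]]]'
python3 -c "
from h import *
im,d,W=cloud('wrist'); cv2.imwrite('pics/w3.png',im[:,:,::-1])
go((.479,.232,.05))"
```

```text
time_s: 3.03
ee_pos: [0.4799, 0.2323, 0.0717]
tcp_rot: [[-0.933, 0.359, 0.006], [0.359, 0.933, 0.002], [-0.005, 0.004, -1.0]]
wrist_force: [-0.1, -0.2, -0.2]
width: 0.0502
grip_force: 62.5
at [0.4793 0.232  0.0698] w 0.0501
to (0.479, 0.232, 0.05) d [ 0.0003 -0.0002  0.0198] rows 1 each [ 0.0003 -0.0002  0.0198]
```

View pics/w3.png

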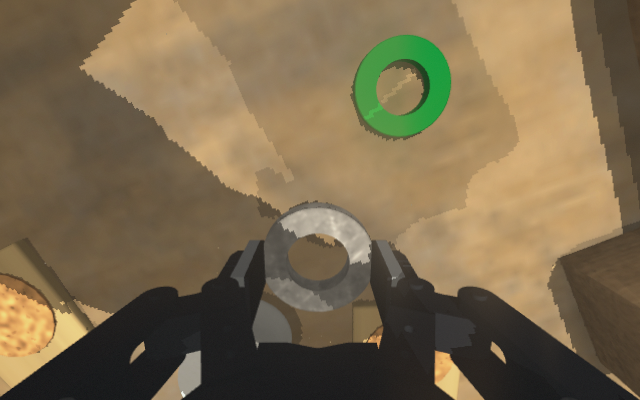

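The thin collar is held, centred at about (318,256). I'll measure its pose relative to the tool (fit a plane), then plan the way to the thin stand.

```bash
cat >> h.py <<'E'
def held(zlo,zhi):
    "pose of held collar: top-plane normal, centre offset from tcp in world axes"
    s=telemetry.get_state(); p=np.array(s['ee_pos']); im,d,W=cloud('wrist')
    hsv=cv2.cvtColor(im,cv2.COLOR_RGB2HSV)
    m=(np.hypot(W[...,0]-p[0],W[...,1]-p[1])<.034)&(W[...,2]>p[2]+zlo)&(W[...,2]<p[2]+zhi)&(hsv[...,2]>75)
    w=W[m]; z0=np.percentile(w[:,2],50); w=w[abs(w[:,2]-z0)<.006]
    for _ in range(4):
        A=np.c_[w[:,:2]-p[:2],np.ones(len(w))]; k=np.linalg.lstsq(A,w[:,2],rcond=None)[0]; r=w[:,2]-A@k
        w=w[abs(r)<.0015]
    cc,rr=cv2.minEnclosingCircle(w[:,:2].astype(np.float32))
    print('tcp',p.round(4),'slope',k[:2].round(3),'top z rel tcp',round(k[2],4),'circ off',(np.array(cc)-p[:2]).round(4),round(rr,4),len(w)); return im
E
python3 -c "
from h import *
held(-.03,.02)
go((.479,.232,.13),(.600,.2565,.13))"
```

```text
tcp [0.4793 0.232  0.0698] slope [0.001 0.002] top z rel tcp 0.0603 circ off [-0.0054  0.0021] 0.0321 6261
at [0.4785 0.2317 0.0682] w 0.0501
to (0.479, 0.232, 0.13) d [-0.0004  0.0006 -0.0618] rows 2 each [-0.0002  0.0003 -0.0309]
to (0.6, 0.2565, 0.13) d [-0.1041  0.0664  0.0002] rows 3 each [-0.0347  0.0221  0.0001]
```

```bash
python3 -m crank '[[[1,0,0,-0.03,0,0,0],[1,0,0,-0.03,0,0,0],[1,-0.025,0.01,0,0,0,0],[1,-0.03,0.012,0,0,0,0],[1,-0.03,0.012,0,0,0,0]]]'; python3 -m crank '[[[1,-0.03,0.012,0,0,0,0],[1,-0.03,0.01,0,0,0,0],[1,-0.015,0.01,0,0,0,0],[1,0,0,0,0,0,0],[1,0,0,0,0,0,0]]]'
python3 -c "
from h import *
im,W=cork((.6,.2565)); cv2.imwrite('pics/w4.png',im[:,:,::-1])
go((.601,.2565,.06),(.601,.2565,.03))"
```

```text
time_s: 3.55
ee_pos: [0.5706, 0.2327, 0.1272]
tcp_rot: [[-0.933, 0.359, -0.0], [0.359, 0.933, -0.0], [0.0, -0.0, -1.0]]
wrist_force: [-0.9, 0.5, -0.9]
width: 0.0502
grip_force: 63.1
time_s: 3.97
ee_pos: [0.651, 0.2353, 0.1253]
tcp_rot: [[-0.933, 0.36, -0.002], [0.36, 0.933, -0.001], [0.002, -0.002, -1.0]]
wrist_force: [-0.7, 0.1, -1.2]
width: 0.05
grip_force: 63.1
cork mean [0.596  0.2582 0.0102] circ [0.5974 0.257 ] 0.0334 4805
at [0.6505 0.2354 0.1258] w 0.05
to (0.601, 0.2565, 0.06) d [0.0537 0.002  0.0659] rows 2 each [0.0268 0.001  0.033 ]
to (0.601, 0.2565, 0.03) d [-0.0001  0.      0.03  ] rows 1 each [-0.0001  0.      0.03  ]
```

View pics/w4.png

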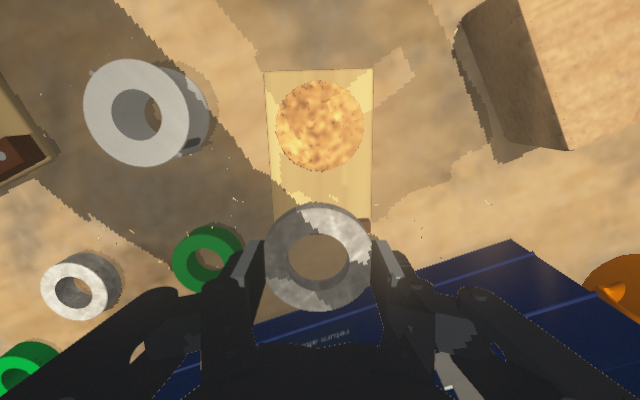

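The cork is at (319,125) and clear. By wrist camera it is at (.597,.257), so the TCP goes to (.5985,.257), z≈.031.

```bash
python3 -m crank '[[[1,0.03,0.001,0,0,0,0],[1,0.0265,0.0005,0.01,0,0,0],[1,0,0,0.03,0,0,0],[1,0,0,0.025,0,0,0],[1,0,0,0,0,0,0]]]'; python3 -c "
from h import *
go((.5985,.257,.031))"
```

```text
time_s: 4.43
ee_pos: [0.5957, 0.2567, 0.0574]
tcp_rot: [[-0.933, 0.359, -0.008], [0.359, 0.933, -0.003], [0.006, -0.005, -1.0]]
wrist_force: [-0.6, -1.1, -2.1]
width: 0.0501
grip_force: 63.1
at [0.5957 0.2567 0.0574] w 0.0501
to (0.5985, 0.257, 0.031) d [-0.0027  0.0014  0.0264] rows 1 each [-0.0027  0.0014  0.0264]
```

```bash
python3 -m crank '[[[1,0,0,0,0,0,0],[1,0,0,0,0,0,0]]]'; python3 -c "
from h import *
go((.5985,.257,.031))"
```

```text
time_s: 4.6
ee_pos: [0.5995, 0.2575, 0.064]
tcp_rot: [[-0.933, 0.36, 0.002], [0.36, 0.933, 0.001], [-0.001, 0.001, -1.0]]
wrist_force: [-0.2, -1.0, -0.6]
width: 0.0502
grip_force: 63.1
at [0.5995 0.2575 0.064 ] w 0.0502
to (0.5985, 0.257, 0.031) d [ 0.0008 -0.0008  0.033 ] rows 1 each [ 0.0008 -0.0008  0.033 ]
```

```bash
python3 -m crank '[[[1,0.001,-0.001,0.018,0,0,0],[1,0,0,0.011,0,0,0],[1,0,0,0.0,0,0,0],[1,0,0,0,0,0,0]]]';python3 -m crank '[[[1,0,0,0.003,0,0,0],[1,0,0,0,0,0,0],[1,0,0,0,0,0,0]]]'
```

```text
time_s: 4.93
ee_pos: [0.5979, 0.2567, 0.0337]
tcp_rot: [[-0.933, 0.36, -0.0], [0.36, 0.933, -0.0], [0.0, -0.0, -1.0]]
wrist_force: [-0.2, 0.4, -0.8]
width: 0.0501
grip_force: 63.1
time_s: 5.18
ee_pos: [0.598, 0.2568, 0.0308]
tcp_rot: [[-0.933, 0.36, 0.001], [0.36, 0.933, 0.0], [-0.0, 0.0, -1.0]]
wrist_force: [0.5, -0.5, -1.2]
width: 0.0502
grip_force: 63.1
```

```bash
python3 -m crank '[[[1,0,0,0.001,0,0,0],[1,0,0,0,0,0,0],[0,0,0,0,0,0,0],[0,0,0,0,0,0,0],[0,0,0,0,0,0,0]]]';python3 -m crank '[[[0,0,0,0,0,0,0],[0,0,0,0,0,0,0],[0,0,0,0,0,0,0]]]'; python3 -m crank '[[[0,0,0,-0.02,0,0,0],[0,0,0,-0.03,0,0,0],[0,0,0,-0.03,0,0,0],[0,0,0,0,0,0,0],[0,0,0,0,0,0,0]]]'; python3 -c "
from h import *
near('thin on cork',.020,(.598,.257))
near('cork',.0095,(.598,.257),r=.040,tol=.003,save='w5')
go((.6505,.02,.13))"
```

```text
time_s: 5.6
ee_pos: [0.5978, 0.2567, 0.0294]
tcp_rot: [[-0.933, 0.36, 0.0], [0.36, 0.933, 0.0], [-0.0, 0.0, -1.0]]
wrist_force: [0.4, -0.5, 0.3]
width: 0.0835
grip_force: 0.0
time_s: 5.85
ee_pos: [0.5978, 0.2567, 0.0293]
tcp_rot: [[-0.933, 0.36, -0.0], [0.36, 0.933, 0.0], [0.0, 0.0, -1.0]]
wrist_force: [0.5, -0.3, 0.1]
width: 0.086
grip_force: 0.0
time_s: 6.27
ee_pos: [0.5985, 0.257, 0.1112]
tcp_rot: [[-0.933, 0.36, 0.003], [0.36, 0.933, 0.001], [-0.003, 0.002, -1.0]]
wrist_force: [0.2, -0.9, -1.1]
width: 0.0858
grip_force: 0.0
thin on cork mean [0.5956 0.2574 0.0201] circ [0.5968 0.257 ] 0.0274 3024
cork mean [0.595  0.2584 0.0091] circ [0.598 0.257] 0.0401 5245
at [0.5974 0.2566 0.1084] w 0.0856
to (0.6505, 0.02, 0.13) d [-0.1346 -0.2017 -0.0215] rows 5 each [-0.0269 -0.0403 -0.0043]
```

View pics/w5.png

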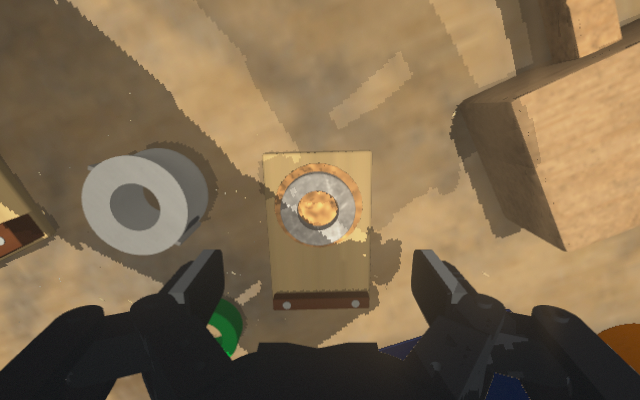

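The thin collar sits centred on its cork at (318,207). Next is the medium collar.

```bash
python3 -m crank '[[[0,-0.022,-0.033,-0.004,0,0,0],[0,-0.022,-0.033,-0.004,0,0,0],[0,-0.022,-0.033,-0.004,0,0,0],[0,-0.022,-0.033,-0.004,0,0,0],[0,-0.022,-0.033,-0.004,0,0,0]]]'; python3 -m crank '[[[0,-0.022,-0.033,0,0,0,0],[0,0,0,0,0,0,0],[0,0,0,0,0,0,0],[0,0,0,0,0,0,0]]]'; python3 -c "
from h import *
near('med',.020,(.649,.02),save='w6')
go((.6495,.0195,.024))"
```

```text
time_s: 6.78
ee_pos: [0.6407, 0.0614, 0.1279]
tcp_rot: [[-0.933, 0.359, -0.002], [0.359, 0.933, -0.0], [0.002, -0.001, -1.0]]
wrist_force: [0.9, 0.2, 0.6]
width: 0.0858
grip_force: 0.0
time_s: 7.12
ee_pos: [0.6493, 0.0248, 0.128]
tcp_rot: [[-0.933, 0.36, -0.002], [0.36, 0.933, 0.0], [0.002, -0.001, -1.0]]
wrist_force: [0.3, 0.0, -0.3]
width: 0.0854
grip_force: 0.0
med mean [0.6471 0.021  0.0201] circ [0.6482 0.0204] 0.0275 2634
at [0.6493 0.0254 0.1282] w 0.0856
to (0.6495, 0.0195, 0.024) d [-0.0025 -0.0054  0.1042] rows 3 each [-0.0008 -0.0018  0.0347]
```

View pics/w6.png

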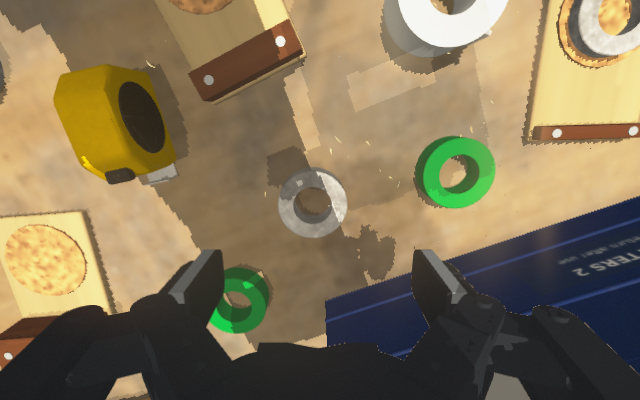

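The medium collar is at (313,203); the green rings and the tape are clear of the fingers. I'll check the toolbox clearance before descending.

```bash
python3 - <<'E'
from h import *
W=np.load('top0.npz')['W']; m=(W[...,2]>.05)&(abs(W[...,1]-.05)<.15)&(W[...,0]>.6)
w=W[m]; i=w[:,0].argsort()[:5]; print(w[i].round(3)); q=np.hypot(w[:,0]-.65,w[:,1]-.02); print(q.min(), w[q.argmin()])
E
python3 -m crank '[[[0,-0.001,-0.002,0.035,0,0,0],[0,-0.001,-0.002,0.03,0,0,0],[0,0,-0.001,0.02,0,0,0],[0,0,0,0,0,0,0],[0,0,0,0,0,0,0]]]'
python3 -c "
from h import *
near('med',.020,(.649,.02))
go((.6492,.0200,.022))"
```

```text
[[0.737 0.089 0.157]
 [0.737 0.076 0.136]
 [0.738 0.093 0.145]
 [0.738 0.08  0.124]
 [0.738 0.081 0.143]]
0.09113696807935265 [0.74109859 0.01735552 0.14291114]
time_s: 7.58
ee_pos: [0.6494, 0.0203, 0.0438]
tcp_rot: [[-0.934, 0.358, -0.002], [0.358, 0.934, 0.0], [0.002, -0.001, -1.0]]
wrist_force: [0.4, 0.2, 1.1]
width: 0.0855
grip_force: 0.0
med mean [0.6467 0.0211 0.02  ] circ [0.6482 0.0205] 0.0273 5824
at [0.6502 0.0201 0.0453] w 0.0852
to (0.6492, 0.02, 0.022) d [ 0.0009 -0.0005  0.0233] rows 1 each [ 0.0009 -0.0005  0.0233]
```

```bash
python3 -m crank '[[[0,0.001,0,0.021,0,0,0],[0,0,0,0,0,0,0],[1,0,0,0,0,0,0],[1,0,0,0,0,0,0],[1,0,0,0,0,0,0]]]'; python3 -m crank '[[[1,0,0,0,0,0,0],[1,0,0,0,0,0,0],[1,0,0,0,0,0,0]]]'; python3 -c "
from h import *
go((.65,.02,.13),(.52,.012,.13))"
```

```text
time_s: 8.05
ee_pos: [0.6497, 0.0196, 0.0251]
tcp_rot: [[-0.933, 0.359, 0.002], [0.359, 0.933, 0.0], [-0.002, 0.001, -1.0]]
wrist_force: [-7.2, -3.1, 46.4]
width: 0.0517
grip_force: 42.9
time_s: 8.3
ee_pos: [0.6498, 0.0195, 0.0255]
tcp_rot: [[-0.933, 0.36, 0.003], [0.36, 0.933, 0.0], [-0.003, 0.001, -1.0]]
wrist_force: [-2.1, 0.3, 8.4]
width: 0.0504
grip_force: 62.2
at [0.6498 0.0195 0.0255] w 0.0504
to (0.65, 0.02, 0.13) d [-0.0003  0.0006 -0.1045] rows 3 each [-0.0001  0.0002 -0.0348]
to (0.52, 0.012, 0.13) d [ 0.1184 -0.0542 -0.0004] rows 3 each [ 0.0395 -0.0181 -0.0001]
```

```bash
python3 -m crank '[[[1,0,0,-0.015,0,0,0],[1,0,0,-0.03,0,0,0],[1,0,0,-0.035,0,0,0],[1,0,0,-0.03,0,0,0],[1,0.022,-0.015,0,0,0,0]]]'; python3 -m crank '[[[1,0.03,-0.02,0,0,0,0],[1,0.03,-0.02,0,0,0,0],[1,0.03,-0.02,0,0,0,0],[1,0,0,0,0,0,0],[1,0,0,0,0,0,0]]]'
python3 -c "
from h import *
im,W=cork((.467,.0093)); cv2.imwrite('pics/w7.png',im[:,:,::-1])
go((.468,.0085,.06))"
```

```text
time_s: 8.72
ee_pos: [0.6275, 0.0139, 0.1418]
tcp_rot: [[-0.933, 0.359, 0.013], [0.359, 0.933, -0.0], [-0.012, 0.004, -1.0]]
wrist_force: [0.5, 0.6, -1.2]
width: 0.0507
grip_force: 63.9
time_s: 9.13
ee_pos: [0.5165, -0.0105, 0.1348]
tcp_rot: [[-0.933, 0.36, 0.001], [0.36, 0.933, -0.0], [-0.001, 0.0, -1.0]]
wrist_force: [0.5, 0.2, -2.6]
width: 0.0504
grip_force: 63.9
cork mean [0.4631 0.0121 0.0102] circ [0.4649 0.0098] 0.0332 4995
at [ 0.5179 -0.0104  0.1349] w 0.0509
to (0.468, 0.0085, 0.06) d [ 0.0535 -0.0004  0.0748] rows 2 each [ 0.0267 -0.0002  0.0374]
```

View pics/w7.png

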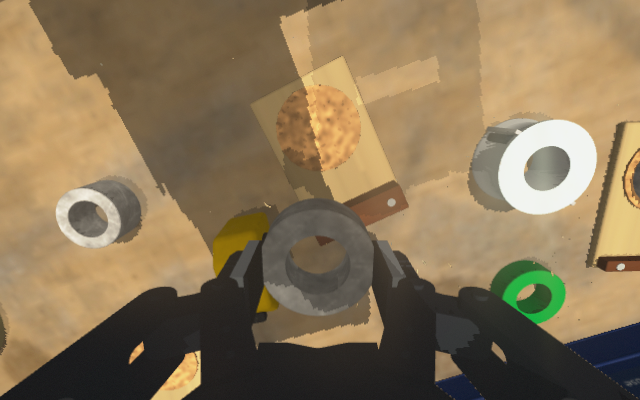

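The medium cork is at (318,127). The TCP goes to (.466,.0095).

```bash
python3 -m crank '[[[1,0.03,0,0,0,0,0],[1,0.025,0,0.015,0,0,0],[1,0,0,0.03,0,0,0],[1,0,0,0.025,0,0,0],[1,0,0,0,0,0,0]]]'; python3 -m crank '[[[1,0,0,0,0,0,0],[1,0,0,0,0,0,0]]]'; python3 -c "
from h import *
go((.466,.0095,.037))"
```

```text
time_s: 9.6
ee_pos: [0.4651, 0.0099, 0.0603]
tcp_rot: [[-0.933, 0.359, -0.005], [0.359, 0.933, 0.0], [0.005, -0.001, -1.0]]
wrist_force: [-0.5, -0.1, -3.2]
width: 0.0507
grip_force: 64.2
time_s: 9.77
ee_pos: [0.4675, 0.0095, 0.0647]
tcp_rot: [[-0.933, 0.359, 0.002], [0.359, 0.933, -0.0], [-0.002, 0.001, -1.0]]
wrist_force: [0.3, -0.1, -3.1]
width: 0.0503
grip_force: 64.3
at [0.4675 0.0095 0.0647] w 0.0503
to (0.466, 0.0095, 0.037) d [ 0.0014 -0.0006  0.0277] rows 1 each [ 0.0014 -0.0006  0.0277]
```

```bash
python3 -m crank '[[[1,0.001,0,0.016,0,0,0],[1,0,0,0.011,0,0,0],[1,0,0,0,0,0,0],[1,0,0,0,0,0,0]]]'; python3 -m crank '[[[1,0,0,0.001,0,0,0],[1,0,0,0,0,0,0],[1,0,0,0,0,0,0]]]'
```

```text
time_s: 10.1
ee_pos: [0.4656, 0.0099, 0.0368]
tcp_rot: [[-0.933, 0.36, 0.0], [0.36, 0.933, -0.0], [-0.0, 0.0, -1.0]]
wrist_force: [-0.2, 0.4, -2.0]
width: 0.0505
grip_force: 64.3
time_s: 10.35
ee_pos: [0.4653, 0.0099, 0.0357]
tcp_rot: [[-0.933, 0.36, 0.0], [0.36, 0.933, -0.0], [-0.0, 0.0, -1.0]]
wrist_force: [-0.1, 0.1, -2.9]
width: 0.0508
grip_force: 64.3
```

```bash
python3 -m crank '[[[0,0,0,0,0,0,0],[0,0,0,0,0,0,0],[0,0,0,0,0,0,0],[0,0,0,0,0,0,0],[0,0,0,0,0,0,0]]]'; python3 -m crank '[[[0,0,0,0,0,0,0],[0,0,0,-0.02,0,0,0],[0,0,0,-0.03,0,0,0],[0,0,0,-0.04,0,0,0],[0,0,0,0,0,0,0]]]'; python3 -m crank '[[[0,0,0,0,0,0,0]]]'; python3 -c "
from h import *
near('med on cork',.030,(.465,.01),save='w8')
go((.464,-.178,.13))"
```

```text
time_s: 10.77
ee_pos: [0.4653, 0.0099, 0.0354]
tcp_rot: [[-0.933, 0.36, 0.0], [0.36, 0.933, -0.0], [-0.0, 0.0, -1.0]]
wrist_force: [-0.7, -0.2, 0.5]
width: 0.0853
grip_force: 0.0
time_s: 11.18
ee_pos: [0.4677, 0.0098, 0.1314]
tcp_rot: [[-0.933, 0.359, 0.009], [0.359, 0.933, -0.001], [-0.009, 0.003, -1.0]]
wrist_force: [1.1, -0.6, 1.8]
width: 0.0854
grip_force: 0.0
time_s: 11.27
ee_pos: [0.4661, 0.0099, 0.1271]
tcp_rot: [[-0.933, 0.36, 0.004], [0.36, 0.933, -0.0], [-0.004, 0.001, -1.0]]
wrist_force: [0.3, 0.0, -0.8]
width: 0.0853
grip_force: 0.0
med on cork mean [0.4625 0.0108 0.03  ] circ [0.4635 0.0104] 0.0272 2899
at [0.4653 0.0099 0.1256] w 0.0853
to (0.464, -0.178, 0.13) d [-0.0663 -0.1758 -0.0044] rows 5 each [-0.0133 -0.0352 -0.0009]
```

View pics/w8.png

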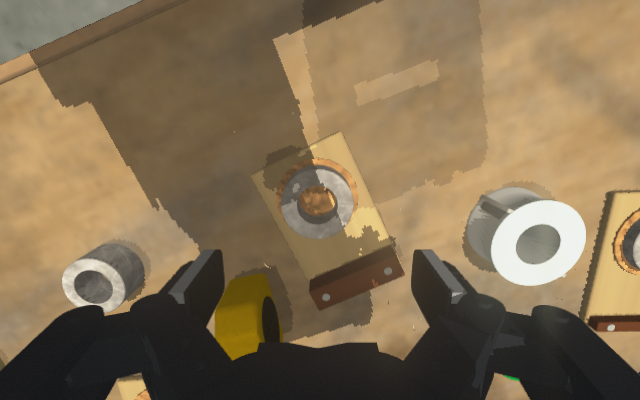

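The medium collar is centred on its cork at (317,198). On to the thick collar.

```bash
python3 -m crank '[[[0,-0.011,-0.029,-0.001,0,0,0],[0,-0.011,-0.029,-0.001,0,0,0],[0,-0.011,-0.029,-0.001,0,0,0],[0,-0.011,-0.029,-0.001,0,0,0],[0,-0.011,-0.029,0,0,0,0]]]'; python3 -m crank '[[[0,-0.011,-0.03,0,0,0,0],[0,0,0,0,0,0,0],[0,0,0,0,0,0,0],[0,0,0,0,0,0,0]]]'; python3 -c "
from h import *
near('thick',.030,(.463,-.178))
go((.464,-.178,.05))"
```

```text
time_s: 11.73
ee_pos: [0.4636, -0.1465, 0.1281]
tcp_rot: [[-0.933, 0.359, -0.002], [0.359, 0.933, 0.001], [0.002, 0.0, -1.0]]
wrist_force: [1.6, -0.2, 0.4]
width: 0.0854
grip_force: 0.0
time_s: 12.07
ee_pos: [0.4633, -0.1766, 0.1282]
tcp_rot: [[-0.933, 0.36, -0.002], [0.36, 0.933, 0.001], [0.002, 0.0, -1.0]]
wrist_force: [0.3, 0.6, 0.2]
width: 0.0852
grip_force: 0.0
thick mean [ 0.4619 -0.1786  0.03  ] circ [ 0.463  -0.1789] 0.0249 2155
at [ 0.4635 -0.1762  0.1285] w 0.0851
to (0.464, -0.178, 0.05) d [-0.0012 -0.0015  0.0785] rows 2 each [-0.0006 -0.0007  0.0392]
```

```bash
python3 -m crank '[[[0,-0.001,-0.001,0.03,0,0,0],[0,0,-0.001,0.03,0,0,0],[0,0,0,0.022,0,0,0],[0,0,0,0.016,0,0,0],[0,0,0,0,0,0,0]]]'; python3 -m crank '[[[0,0,0,0,0,0,0],[1,0,0,0,0,0,0],[1,0,0,0,0,0,0],[1,0,0,0,0,0,0],[1,0,0,0,0,0,0]]]'; python3 -m crank '[[[1,0,0,0,0,0,0],[1,0,0,0,0,0,0]]]'
```

```text
time_s: 12.53
ee_pos: [0.4626, -0.1775, 0.0282]
tcp_rot: [[-0.934, 0.358, -0.005], [0.358, 0.934, 0.002], [0.006, 0.0, -1.0]]
wrist_force: [-0.5, 0.9, -0.1]
width: 0.0854
grip_force: 0.0
time_s: 12.95
ee_pos: [0.4646, -0.1795, 0.0328]
tcp_rot: [[-0.933, 0.359, 0.002], [0.359, 0.933, -0.001], [-0.002, -0.0, -1.0]]
wrist_force: [-2.8, 1.7, 10.9]
width: 0.0465
grip_force: 59.9
time_s: 13.12
ee_pos: [0.4646, -0.1795, 0.0328]
tcp_rot: [[-0.933, 0.359, 0.002], [0.359, 0.933, -0.001], [-0.002, -0.0, -1.0]]
wrist_force: [-4.4, 2.3, 13.3]
width: 0.0461
grip_force: 60.0
```

```bash
python3 -m crank '[[[1,0,0,-0.015,0,0,0],[1,0,0,-0.03,0,0,0],[1,0,0,-0.035,0,0,0],[1,0,0,-0.025,0,0,0],[1,-0.023,0.0025,0,0,0,0]]]'; python3 -m crank '[[[1,-0.03,0.004,0,0,0,0],[1,-0.03,0.004,0,0,0,0],[1,-0.03,0.004,0,0,0,0],[1,-0.03,0.004,0,0,0,0],[1,-0.03,0.004,0,0,0,0]]]'; python3 -m crank '[[[1,-0.03,0.003,0,0,0,0],[1,0,0,0,0,0,0],[1,0,0,0,0,0,0]]]'
python3 -c "
from h import *
im,W=cork((.617,-.209)); cv2.imwrite('pics/w9.png',im[:,:,::-1])
go((.6185,-.209,.07))"
```

```text
time_s: 13.53
ee_pos: [0.4865, -0.1856, 0.1421]
tcp_rot: [[-0.933, 0.36, 0.006], [0.36, 0.933, -0.003], [-0.007, -0.001, -1.0]]
wrist_force: [0.7, -0.1, -2.4]
width: 0.0459
grip_force: 63.3
time_s: 13.95
ee_pos: [0.6347, -0.2208, 0.1365]
tcp_rot: [[-0.933, 0.36, 0.0], [0.36, 0.933, 0.0], [-0.0, 0.0, -1.0]]
wrist_force: [0.2, 0.4, -2.9]
width: 0.0461
grip_force: 63.2
time_s: 14.2
ee_pos: [0.6629, -0.2285, 0.1352]
tcp_rot: [[-0.933, 0.359, -0.001], [0.359, 0.933, 0.0], [0.001, -0.0, -1.0]]
wrist_force: [-0.6, -0.2, -2.1]
width: 0.0462
grip_force: 63.2
cork mean [ 0.6141 -0.2096  0.0102] circ [ 0.6153 -0.2092] 0.0331 5137
at [ 0.6623 -0.2284  0.1356] w 0.0459
to (0.6185, -0.209, 0.07) d [0.0477 0.0024 0.0657] rows 2 each [0.0239 0.0012 0.0328]
```

View pics/w9.png

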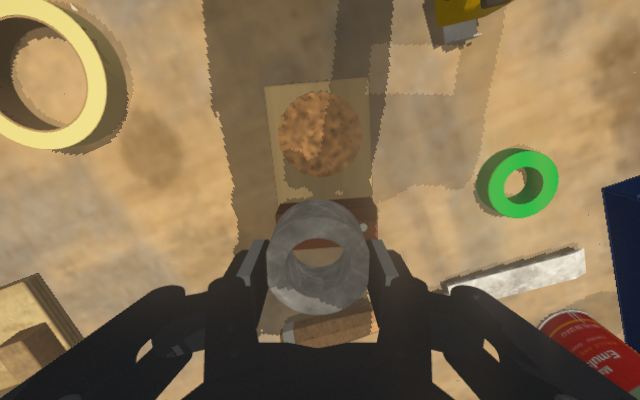

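The thick cork is at (319,134). The TCP goes to (.6167,-.2095).

```bash
python3 -m crank '[[[1,0.025,0,0,0,0,0],[1,0.024,0.001,0.01,0,0,0],[1,0,0,0.03,0,0,0],[1,0,0,0.02,0,0,0],[1,0,0,0,0,0,0]]]'; python3 -m crank '[[[1,0,0,0,0,0,0],[1,0,0,0,0,0,0]]]'; python3 -c "
from h import *
go((.6167,-.2095,.045))"
```

```text
time_s: 14.67
ee_pos: [0.6146, -0.2091, 0.0729]
tcp_rot: [[-0.933, 0.36, -0.006], [0.36, 0.933, 0.002], [0.006, 0.0, -1.0]]
wrist_force: [-1.3, 0.5, -2.8]
width: 0.0462
grip_force: 63.1
time_s: 14.83
ee_pos: [0.6177, -0.2102, 0.0782]
tcp_rot: [[-0.933, 0.36, 0.002], [0.36, 0.933, -0.001], [-0.002, -0.0, -1.0]]
wrist_force: [0.2, -0.1, -1.5]
width: 0.0461
grip_force: 63.2
at [ 0.6177 -0.2102  0.0782] w 0.0461
to (0.6167, -0.2095, 0.045) d [0.0013 0.0003 0.0332] rows 1 each [0.0013 0.0003 0.0332]
```

```bash
python3 -m crank '[[[1,0.001,0,0.018,0,0,0],[1,0,0,0.014,0,0,0],[1,0,0,0,0,0,0],[1,0,0,0,0,0,0]]]'; python3 -m crank '[[[1,0,0,0.001,0,0,0],[1,0,0,0,0,0,0],[1,0,0,0,0,0,0]]]'
```

```text
time_s: 15.17
ee_pos: [0.6164, -0.2097, 0.0445]
tcp_rot: [[-0.933, 0.36, -0.0], [0.36, 0.933, 0.0], [0.0, -0.0, -1.0]]
wrist_force: [0.2, 0.2, -2.7]
width: 0.0463
grip_force: 63.2
time_s: 15.42
ee_pos: [0.6164, -0.2097, 0.0436]
tcp_rot: [[-0.933, 0.36, 0.0], [0.36, 0.933, -0.0], [-0.0, 0.0, -1.0]]
wrist_force: [0.8, 0.1, -2.9]
width: 0.0461
grip_force: 63.2
```

```bash
python3 -m crank '[[[0,0,0,0,0,0,0],[0,0,0,0,0,0,0],[0,0,0,0,0,0,0],[0,0,0,0,0,0,0],[0,0,0,0,0,0,0]]]'; python3 -m crank '[[[0,0,0,0,0,0,0],[0,0,0,-0.02,0,0,0],[0,0,0,-0.03,0,0,0],[0,0,0,-0.04,0,0,0],[0,0,0,0,0,0,0]]]'; python3 -m crank '[[[0,0,0,0,0,0,0],[0,0,0,0,0,0,0],[0,0,0,0,0,0,0]]]'; python3 -c "
from h import *
near('thick on cork',.040,(.615,-.209),save='w10')
im,d,W=cloud('top'); cv2.imwrite('pics/top1.png',cv2.resize(im[120:290,160:480,::-1],None,fx=2.4,fy=2.4))
W0=np.load('top0.npz')['W']
for n,(u,v) in dict(cutter=(252,212),tape=(342,210),mask=(457,222)).items(): print(n,np.nanmax(abs(W-W0)[v-6:v+7,u-6:u+7,2]))
"
```

```text
time_s: 15.83
ee_pos: [0.6164, -0.2097, 0.0434]
tcp_rot: [[-0.933, 0.36, 0.0], [0.36, 0.933, -0.0], [-0.0, 0.0, -1.0]]
wrist_force: [0.2, 0.3, -0.5]
width: 0.0855
grip_force: 0.0
time_s: 16.25
ee_pos: [0.6188, -0.2106, 0.1414]
tcp_rot: [[-0.933, 0.359, 0.01], [0.359, 0.933, -0.004], [-0.011, -0.0, -1.0]]
wrist_force: [0.7, -0.7, 1.8]
width: 0.0855
grip_force: 0.0
time_s: 16.5
ee_pos: [0.6159, -0.2095, 0.132]
tcp_rot: [[-0.933, 0.36, -0.002], [0.36, 0.933, 0.001], [0.002, -0.0, -1.0]]
wrist_force: [-0.9, 1.1, -0.6]
width: 0.0857
grip_force: 0.0
thick on cork mean [ 0.6138 -0.2089  0.04  ] circ [ 0.6147 -0.2091] 0.0249 2278
cutter 0.011122158467761212
tape 0.011152000168958898
mask 0.010715722838443131
```

View pics/w10.png

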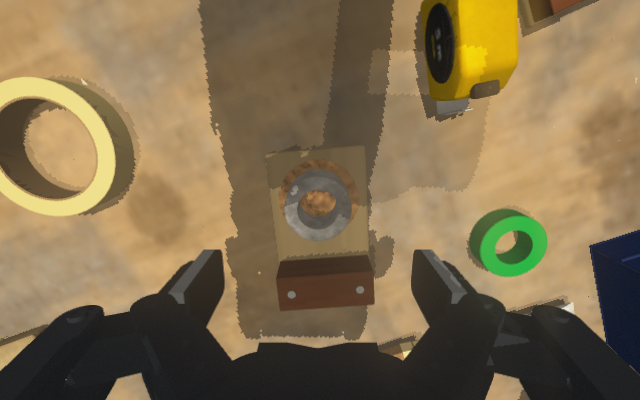

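View pics/top1.png

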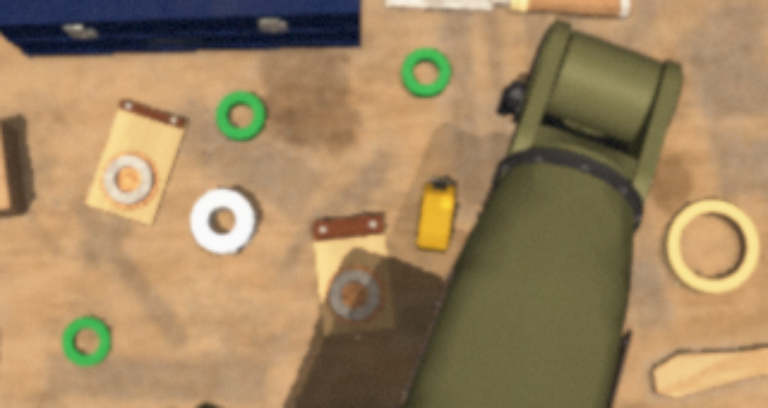

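All three collars are seated: thick at (318,203) in the wrist view, thin at (127,179) and medium at (353,295) in the top view. The cutter head, tape measure and masking tape have not moved, and the gripper is open and clear.

```bash
python3 -c "
from h import *
print(workorder.hand_in())"
```

```text
the job is handed in; nothing more can be done
None
```

I laid all three collars flat on their matching stands, within about 2 mm of centre by the wrist camera. The gripper is open and clear, the cutter head, tape measure and masking tape look unmoved, and I handed the job in at about 16.6 s; no verdict came back.

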